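# Empty the locked capsule unit

### The arm

A 7-joint arm with a two-finger parallel gripper is mounted at the origin on the work surface. World frame = base frame: x ahead of the robot, y to its left, z up, the work surface at z = 0. Lengths are in m, angles in rad, forces in N, time in s.
With the tool pointing down it reaches from about 0.425 to 0.95 m from the base axis. Payload 4.7 kg.
Tool frame: the origin (TCP) lies on the centre line of the jaws, within the pads' length; the fingertips stand 19 mm ahead of it and the grasp point (between the pads) is the TCP; z points along the fingers, y is the line along which they close (so a half turn about z gives the same grasp; the last joint's range is limited). The gripper opens to 87 mm and grips with 3 to 60 N. Pads are 19 mm wide; open, the fingers measure 117 mm over their backs; the gripper's body (75 mm by 190 mm) begins 51 mm behind the grasp point.
Start: joints at [-1.342, 0.469, -0.049, 1.532, 0.024, 1.141, -0.082], TCP at [0.172, 0.653, 0.217] pointing down, gripper open.
Joint ranges: [-2.59, 2.59], [-0.33, 1.99], [-1.39, 1.29], [0.1, 2.45], [-1.04, 4.18], [0.21, 1.99], [-2.66, 2.66]. Speed limits (rad/s): [2.57, 2.57, 3.14, 3.14, 3.14, 3.14, 3.14].

### API

Orientations are given as a unit quaternion [w, x, y, z].
In Python, from station import r, optics gives the robot as it stands.
- The arm moves only by the tool jog_arm, never from a script. Its argument "commands" is a list of rows, each an object with "slide": the shift along the tool's x, y, z in mm, a list of three; "spin": the turn about the tool's z in degrees; "gripper": the opening, from 0 (shut) to 1 (fully open). A call has 1 to 12 rows; each row shifts and turns the commanded pose from where the row before left it, along the tool's axes as they then stand; what a row does not reach is not made up. A row lasts 1/8 s, in which the tool goes at most 62.5 mm and 10.7 degrees, less where a joint would pass 70% of its speed; a pose out of reach is approached as far as the arm can. A call is refused whole if a number of a shift passes 62.5 or a number of a turn 10.7, either way. A call with a gripper value outside its range is refused whole. The fingers move at their own pace and stop on an object; "squeeze" is the grip in N (left out, the last holds). Time passes only in rows, so rows that do not move let the fingers close. It gives the time, the measured TCP pose, the force, the opening and the grip force at its end, in the units of the state.
- r.read_state(): the state, without advancing time (a new reading comes with each control period).
- optics.grab_frame(name): name is "side" or "top"; returns a dict with "image" (400x640x3 uint8, red, green, blue), "fx", "fy", "cx", "cy" (pixels), "xyz" and "orientation" of the camera in the world. Camera axes: x right, y down, z forward; pixel columns grow to the right and rows downward; lengths in m; the calibration is good to about 2 mm. A picture is of the moment at which its call begins. There is no depth.
- r.hand_in(): hands the job in; it is judged then, once.
The state is a dict: "time_s": time; "joint_pos": joint angles; "qd": joint speeds; "joint_efforts": joint torques, N m; "position": TCP position; "eef_rot": TCP orientation; "force": force on the tool from outside, world axes, zero at the start; "torque": the same for the moment, N m; "width": finger opening in m; "gripper_force": force on a finger pad.
Only numpy, scipy, OpenCV 4.12 (cv2) and the standard library are available. Lean on these libraries where they do the work, as an engineer would, in place of code of your own. Each camera call takes 0.05 s, during which the arm holds its last target. There are 200 camera calls.

### The job

The tub of used capsules is locked inside the grey unit on the coffee counter. Turn the key in its top a full quarter turn clockwise, swing the access panel up by its handle until it stands upright, and leave it open. Then lift the tub out by its grip, keep it upright, and set it down flat on the free half of the drip tray without disturbing the glasses or anything else on the counter.

Things in the scene. Friction and masses are not known exactly. Their poses are not given: they have to be found in the camera images.
- unit: Grey plastic box fixed to the counter, 260 (x) x 220 (y) x 130 mm high, walls and floor 6 mm, open at the top under the access panel. Origin: centre of its underside. The panel's hinge runs along the +y top edge; key and handle are by the -y edge. It stands at various places and yaws.
- panel (a joint): Angle of the aluminium access panel (260 x 215 x 8 mm, 0.3 kg) that covers the unit: 0 shut, 1.57 standing upright, stop at 1.8. It opens upward about the hinge along the unit's +y edge. The hinge is stiff: the panel stays where it is left, and about 5 N at the handle moves it. While the key is not turned at least about 1.1 rad the cam under the panel holds it shut (some 2 mm of play).
- panel_hinge (a point): Middle of the hinge line of the panel, 105 mm to +y of the unit's centre and 134 mm above the counter. Turns with the panel; its x axis is the hinge line, with the panel lying to its -y side and its z axis out of the panel's top face.
- panel_handle (a point): Middle of the black round bar handle on the panel: bar 12 mm thick, 96 mm long along the panel's x axis, on two feet 86 mm apart, its axis 40 mm above the panel's top face. In panel_hinge's frame at (-55, -198, 44) mm, i.e. 198 mm from the hinge line and 17 mm from the panel's free edge. The round bar can turn between the fingers as the panel swings.
- key (a joint): Angle of the steel key: near 0 locked (bow along the panel's y axis), 1.571 unlocked at its stop (bow along the panel's x axis). Grows clockwise seen from above. Turns with light friction (0.08 N m) and stays where it is left.
- key_grip (a point): Middle of the key's flat upright bow, on the key's vertical turning axis: bow 60 mm long (this point's y axis), 8 mm thick (its x axis), 36 mm high, from 22 to 58 mm above the panel's top face; this point is 42 mm above that face. In panel_hinge's frame at (70, -170, 46) mm. The key is captive in the panel and cannot be pulled out.
- tub: Loose white plastic open tub with a few capsules fixed in it, 100 (x) x 80 (y) x 60 mm high, 0.2 kg, standing inside the unit. Origin: centre of its underside. Its grip is a straight bar over the middle along its x axis, 100 mm long, 12 mm thick (y), 14 mm high, its centre 92 mm above the origin, on an upright at each end.
- tray: Black drip tray fixed to the counter, 300 (x) x 180 (y) mm, walls 6 mm thick and 18 mm high, floor 6 mm thick, a wooden strip on its -x end. Origin: centre of its underside. The glasses stand in its +x half; its -x half is free.
- glass0: Upturned drinking glass, 70 mm across, 90 mm high, on the tray. Origin: centre of its underside. Leave alone.
- glass1: A second such glass, same size and origin. Leave alone.
- mug: White mug 80 mm across, 90 mm high, beyond the unit and tray; origin under its centre. Leave alone.
- sugar_jar: Glass jar 80 mm across, 120 mm high, beyond the unit and tray; origin under its centre. Leave alone.
- syrup: White can 70 mm across, 130 mm high, beyond the unit and tray; origin under its centre. Leave alone.
- spoon: Spoon 160 mm long (wooden handle, along its x axis, origin under its middle) lying on the counter beyond the unit's hinge side (+y). Leave alone.

How it is judged:
On the way, in this order (a step that is already met when the one before it is completed fails the run):
1. the key is turned its quarter turn (past 1.3 rad) with the panel still shut (value of joint key above 1.3 rad and value of joint panel below 0.1 rad), for 0.1 s.
2. the panel is swung open past 1.3 rad with the tub still in the unit (value of joint panel above 1.3 rad and z of tub in the frame of unit below 0.03 m), for 0.2 s.
At the end, for the whole second after the job is handed in: Key turned past 1.2 rad, panel open past 1.3 rad, tub still and upright (0.08 rad), flat on the tray floor (origin under 10 mm above the tray's), its centre at -120 to +30 mm along the tray's x and within 60 mm of its midline (value of joint key above 1.2 rad and value of joint panel above 1.3 rad and x of tub in the frame of tray between -0.12 and 0.03 m and y of tub in the frame of tray between -0.06 and 0.06 m and z of tub in the frame of tray below 0.01 m and angle between tub's own z axis and vertical below 0.08 rad and linear speed of each of tub, glass0, glass1 below 0.02 m/s); the robot touches nothing.
It fails at once if a glass is shifted more than 20 mm or tipped (distance of any of glass0, glass1 from where it was at the start of the episode above 0.02 m or angle between any of glass0, glass1's own z axis and vertical above 0.3 rad).
It fails at once if another bystander is shifted more than 20 mm (distance of any of mug, sugar_jar, syrup, spoon from where it was at the start of the episode above 0.02 m).
It fails at once if the tub is tipped more than 0.6 rad (angle between tub's own z axis and vertical above 0.6 rad).
It also fails if it takes over 72 s, if anything falls off the work surface, if the arm or the gripper's body presses on something with over 40 N, if the wrist force passes 120 N, or if a joint passes its speed limit or range.

## Working session

There is one attempt and no reset: what is moved stays moved. The work goes in short steps, Python scripts to look and compute and a tool call to move; the robot and the scene stay as the last step left them, time stands still between calls to the robot, and variables do not carry over. Pictures are saved under pics/ and viewed, at most 10 in all, crops included, and the job is handed in when it is done.

Besides the shell and the picture viewer there is one more tool, called after "Request:" as name(argument=value, ...) on one line, values as JSON. jog_arm: Moves the arm, as the interface text tells. Its arguments: {"type":"object","properties":{"commands":{"type":"array"},"squeeze":{"type":"number"}},"required":["commands"]}

```bash
mkdir -p pics
cat > h.py <<'E'
import numpy as np, cv2
from scipy.spatial.transform import Rotation as R
from station import r, optics
def rot(q): return R.from_quat([q[1],q[2],q[3],q[0]]).as_matrix()
def snap(n,f):
    c=optics.grab_frame(n); cv2.imwrite(f,c["image"][:,:,::-1])
    np.save(f[:-4]+'.npy',np.array({k:c[k] for k in c if k!='image'},dtype=object)); return c
def cam(f): return np.load(f[:-4]+'.npy',allow_pickle=True).item()
def ray(c,u,v,z):
    d=rot(c["orientation"])@np.array([(u-c["cx"])/c["fx"],(v-c["cy"])/c["fy"],1]); o=np.array(c["xyz"])
    return o+d*(z-o[2])/d[2]
def proj(c,p):
    q=rot(c["orientation"]).T@(np.array(p)-c["xyz"]); return c["fx"]*q[0]/q[2]+c["cx"],c["fy"]*q[1]/q[2]+c["cy"]
E
python3 - <<'E'
from h import *
for n in("top","side"):
    c=snap(n,f"pics/{n}0.png"); print(n,c["xyz"],c["fx"],rot(c["orientation"]).round(3).tolist())
s=r.read_state();print(s["position"],rot(s["eef_rot"]).round(3).tolist(),s["width"])
E
```

```text
top [0.42070206 0.01979167 1.16262442] 416.9052820621636 [[-0.017, -0.982, 0.189], [-1.0, 0.019, 0.007], [-0.01, -0.189, -0.982]]
side [0.34915351 0.68649742 0.79693313] 373.83654904619107 [[-0.94, -0.219, 0.263], [-0.341, 0.647, -0.682], [-0.021, -0.73, -0.683]]
[0.17188975 0.65216704 0.21649917] [[-0.967, 0.255, -0.0], [0.255, 0.967, -0.002], [-0.0, -0.002, -1.0]] 0.08695649766650371
```

View pics/top0.png

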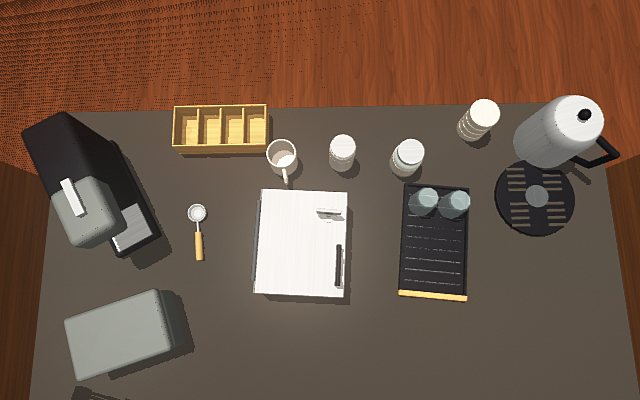

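View pics/side0.png

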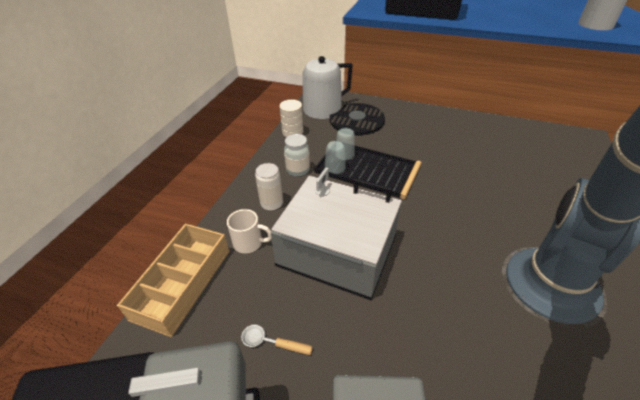

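Run:
```python
import cv2
i=cv2.imread('pics/top0.png')[170:310,240:480]
cv2.imwrite('pics/c1.png',cv2.resize(i,None,fx=3.333,fy=3.333,interpolation=cv2.INTER_CUBIC))
```

```text
(no output)
```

View pics/c1.png

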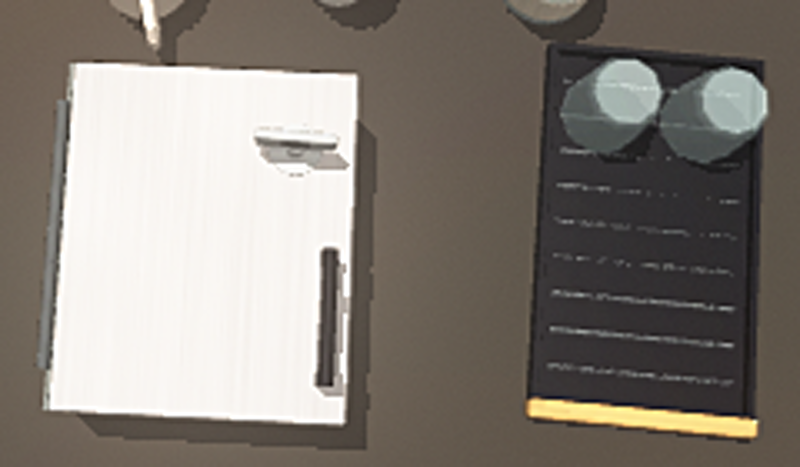

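Run:
```python
from h import *
c=cam('pics/top0.png')
f=lambda u,v,z: ray(c,240+u/3.3333,170+v/3.3333,z)
P=np.array([f(*p,.138) for p in[(70,62),(357,73),(345,425),(45,410)]])
print(P.round(4)); print('cent',P.mean(0))
e=P[0]-P[3]+P[1]-P[2]; yaw=np.arctan2(e[1],e[0]); print('yaw',yaw, [np.linalg.norm(P[i]-P[i-1]) for i in range(4)])
# panel centre in unit frame: y = 105-~107.5 => -2.5mm
Rz=R.from_euler('z',yaw).as_matrix()
U=P.mean(0)-Rz@[0,-.0025,0]; U[2]=0; print('unit',U)
H=U+Rz@[0,.105,.134]; print('key',H+Rz@[.07,-.17,.046],'handle',H+Rz@[-.055,-.198,.044],'hinge',H)
print('hand obs',f(330,248,.181),f(325,386,.181)); print('key obs',f(255,130,.196),f(338,136,.196))
T=np.array([f(*p,.018) for p in[(548,43),(764,60),(757,437),(527,415)]]); print('tray',T.round(4),T.mean(0),[np.linalg.norm(T[i]-T[i-1]) for i in range(4)])
s=r.read_state();print(s["position"])
print([f(*p,.09) for p in[(628,91),(736,99)]])
```

```text
[[ 0.6674  0.1718  0.138 ]
 [ 0.6546 -0.0454  0.138 ]
 [ 0.3949 -0.0289  0.138 ]
 [ 0.4092  0.1876  0.138 ]]
cent [0.53151374 0.07125233 0.138     ]
yaw -0.0621711539477601 [np.float64(0.2586760030943286), np.float64(0.2175693964815497), np.float64(0.26019035103242294), np.float64(0.21698279788769975)]
unit [0.53166907 0.0737475  0.        ]
key [0.59749531 0.0045239  0.18      ] handle [ 0.47099714 -0.01565562  0.178     ] hinge [0.53819284 0.17854463 0.134     ]
hand obs [ 0.51838059 -0.01978622  0.181     ] [ 0.42265914 -0.01378781  0.181     ]
key obs [0.60140774 0.03165175 0.196     ] [ 0.59597444 -0.02692446  0.196     ]
tray [[ 0.7048 -0.2153  0.018 ]
 [ 0.6865 -0.3962  0.018 ]
 [ 0.3769 -0.3641  0.018 ]
 [ 0.3973 -0.1812  0.018 ]] [ 0.54137809 -0.28920939  0.018     ] [np.float64(0.3094538098270631), np.float64(0.18175691466283958), np.float64(0.3112448784428243), np.float64(0.18405624495208414)]
[0.17188975 0.65216704 0.21649917]
[array([ 0.64684291, -0.26120234,  0.09      ]), array([ 0.63877774, -0.3453961 ,  0.09      ])]
```

Request:
jog_arm(commands=[{"slide":[0,0,-60],"spin":0,"gripper":1},{"slide":[0,0,-60],"spin":0,"gripper":1},{"slide":[0,0,-60],"spin":0,"gripper":1},{"slide":[-36,-32,0],"spin":0,"gripper":1},{"slide":[-36,-32,0],"spin":0,"gripper":1},{"slide":[-36,-32,0],"spin":0,"gripper":1},{"slide":[-36,-32,0],"spin":0,"gripper":1},{"slide":[-36,-32,0],"spin":0,"gripper":1},{"slide":[-36,-32,0],"spin":0,"gripper":1},{"slide":[-36,-32,0],"spin":0,"gripper":1},{"slide":[-36,-32,0],"spin":0,"gripper":1},{"slide":[-36,-32,0],"spin":0,"gripper":1}])

```text
time_s: 1.6
position: [0.4124, 0.29, 0.3971]
eef_rot: [-0.0, 0.129, 0.992, -0.0]
force: [0.5, -0.2, -0.1]
width: 0.0868
gripper_force: 0.0
```

Request:
jog_arm(commands=[{"slide":[-36,-32,0],"spin":0,"gripper":1},{"slide":[-36,-32,0],"spin":0,"gripper":1},{"slide":[-36,-32,0],"spin":0,"gripper":1},{"slide":[-36,-32,0],"spin":0,"gripper":1},{"slide":[-36,-32,0],"spin":10,"gripper":1},{"slide":[0,0,0],"spin":10,"gripper":1},{"slide":[0,0,0],"spin":10,"gripper":1},{"slide":[0,0,0],"spin":10,"gripper":1},{"slide":[0,0,0],"spin":10,"gripper":1},{"slide":[0,0,0],"spin":10,"gripper":1},{"slide":[0,0,0],"spin":10,"gripper":1},{"slide":[0,0,0],"spin":10,"gripper":0.6}])

```text
time_s: 3.1
position: [0.5449, 0.091, 0.3969]
eef_rot: [-0.0, 0.738, 0.675, -0.0]
force: [-0.4, -0.4, 0.8]
width: 0.0824
gripper_force: 0.0
```

Request:
jog_arm(commands=[{"slide":[-41,30,0],"spin":0,"gripper":0.6},{"slide":[-41,30,0],"spin":0,"gripper":0.6},{"slide":[0,0,55],"spin":0,"gripper":0.6},{"slide":[0,0,55],"spin":0,"gripper":0.6},{"slide":[0,0,37],"spin":0,"gripper":0.6},{"slide":[0,0,0],"spin":0,"gripper":0.6}])

```text
time_s: 3.85
position: [0.5959, 0.0046, 0.2473]
eef_rot: [-0.002, 0.736, 0.677, -0.003]
force: [0.3, -0.4, -0.5]
width: 0.0525
gripper_force: 0.0
```

Run:
```python
from h import *
c=snap("side","pics/s1.png"); s=r.read_state()
print(s["position"],proj(c,s["position"]))
i=c["image"][130:290,260:420,::-1]
cv2.imwrite('pics/c2.png',cv2.resize(i,(600,600),interpolation=cv2.INTER_CUBIC))
for p in [(.598,.0035,.18),(.598,.0035,.196),(.471,-.0157,.178)]: u,v=proj(c,p);print((u-260)*3.75,(v-130)*3.75)
u,v=proj(c,np.array(s["position"])-[0,0,.019]);print((u-260)*3.75,(v-130)*3.75)
```

```text
[0.59772113 0.00439795 0.24991912] (np.float64(322.08426672859457), np.float64(156.46617964913784))
234.18710920621862 181.07787053439841
233.898022620649 162.89102632401412
423.71178664782076 204.98996113556518
233.18788882327354 122.58151371785513
```

View pics/c2.png

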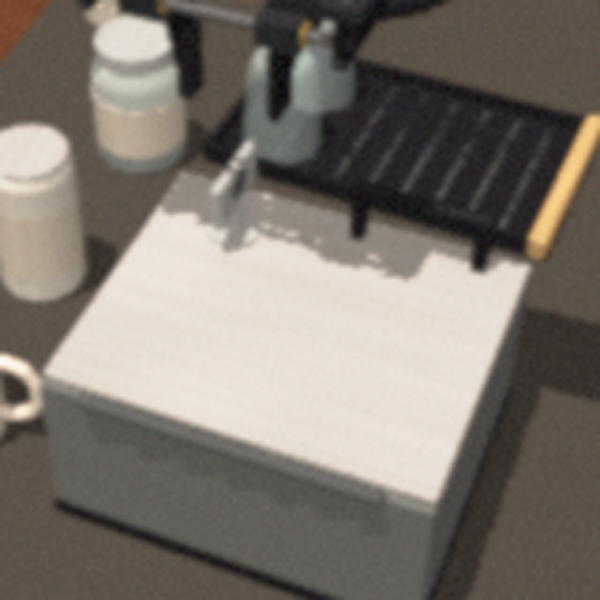

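The key bow is centred near crop (235,185), matching the prediction (234,181), and the fingers straddle it. I'll descend and grip.

Request:
jog_arm(commands=[{"slide":[0,0,35],"spin":0,"gripper":0.6},{"slide":[0,0,33],"spin":0,"gripper":0.6},{"slide":[0,0,0],"spin":0,"gripper":0.6},{"slide":[0,0,0],"spin":0,"gripper":0.0},{"slide":[0,0,0],"spin":0,"gripper":0.0},{"slide":[0,0,0],"spin":0,"gripper":0.0},{"slide":[0,0,0],"spin":0,"gripper":0.0}], squeeze=20)

```text
time_s: 4.78
position: [0.5984, 0.0044, 0.183]
eef_rot: [0.0, 0.736, 0.677, 0.0]
force: [-0.6, -0.1, -0.8]
width: 0.0204
gripper_force: 0.0
```

Request:
jog_arm(commands=[{"slide":[0,0,0],"spin":0,"gripper":0.0},{"slide":[0,0,0],"spin":0,"gripper":0.0},{"slide":[0,0,0],"spin":0,"gripper":0.0}])

```text
time_s: 5.15
position: [0.5986, 0.0043, 0.1825]
eef_rot: [0.0, 0.736, 0.677, 0.0]
force: [1.5, 0.4, 0.1]
width: 0.0077
gripper_force: 20.0
```

Request:
jog_arm(commands=[{"slide":[0,0,0],"spin":9,"gripper":0.0},{"slide":[0,0,0],"spin":9,"gripper":0.0},{"slide":[0,0,0],"spin":9,"gripper":0.0},{"slide":[0,0,0],"spin":9,"gripper":0.0},{"slide":[0,0,0],"spin":9,"gripper":0.0},{"slide":[0,0,0],"spin":9,"gripper":0.0},{"slide":[0,0,0],"spin":9,"gripper":0.0},{"slide":[0,0,0],"spin":9,"gripper":0.0},{"slide":[0,0,0],"spin":9,"gripper":0.0},{"slide":[0,0,0],"spin":5,"gripper":0.0},{"slide":[0,0,0],"spin":0,"gripper":0.0}])

```text
time_s: 6.52
position: [0.6001, 0.0026, 0.1827]
eef_rot: [0.002, 1.0, -0.007, 0.002]
force: [6.2, -2.6, -3.8]
width: 0.0078
gripper_force: 20.0
```

Run:
```python
from h import *
s=r.read_state(); print(s["position"],s["force"],s["torque"],rot(s["eef_rot"]).round(3).tolist(),s["joint_pos"],s["width"])
```

```text
[0.60010262 0.00257852 0.18269976] [ 6.2215894  -2.55585806 -3.75684483] [-0.81846193 -1.06168063  0.00963575] [[1.0, -0.015, 0.005], [-0.015, -1.0, -0.004], [0.005, 0.004, -1.0]] [-0.74019669  0.51086525  0.93247631  1.79910259 -0.46224636  1.06293862
 -1.22404653] 0.007790510598331017
```

Request:
jog_arm(commands=[{"slide":[0,0,0],"spin":2,"gripper":0.0},{"slide":[0,0,0],"spin":0,"gripper":0.0},{"slide":[0,0,0],"spin":0,"gripper":0.4},{"slide":[0,0,0],"spin":0,"gripper":0.4},{"slide":[0,0,0],"spin":0,"gripper":0.4},{"slide":[0,0,-40],"spin":0,"gripper":0.4},{"slide":[0,0,-40],"spin":0,"gripper":0.4},{"slide":[0,0,0],"spin":0,"gripper":0.4}])

```text
time_s: 7.52
position: [0.5999, 0.0038, 0.2656]
eef_rot: [-0.001, 1.0, -0.024, 0.003]
force: [-0.5, -0.2, -0.1]
width: 0.0349
gripper_force: 0.0
```

Run:
```python
from h import *
c=snap("side","pics/s2.png"); d=snap("top","pics/t2.png");s=r.read_state()
print(s["position"],s["force"],rot(s["eef_rot"]).round(3).tolist(),s["width"],s["joint_pos"])
a=cv2.resize(c["image"][130:290,260:420,::-1],(400,400),interpolation=cv2.INTER_CUBIC)
b=cv2.resize(d["image"][170:310,240:380,::-1],(400,400),interpolation=cv2.INTER_CUBIC)
cv2.imwrite('pics/c3.png',np.hstack([a,b]))
```

```text
[0.59786236 0.00468651 0.26227317] [ 0.0122772  -0.45996351 -0.50075309] [[0.999, -0.048, -0.0], [-0.048, -0.999, 0.001], [-0.0, -0.001, -1.0]] 0.03451685559621888 [-0.79574686  0.43647442  1.00041152  1.70766077 -0.39039416  1.21401642
 -1.31671381]
```

View pics/c3.png

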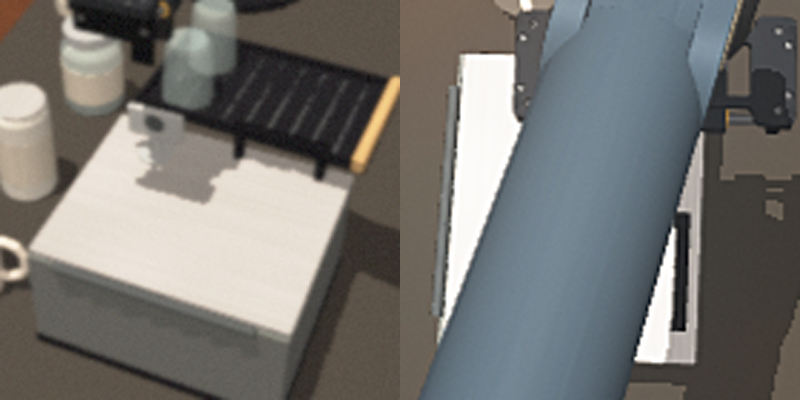

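Request:
jog_arm(commands=[{"slide":[-42,9,0],"spin":0,"gripper":0.5},{"slide":[-42,9,0],"spin":0,"gripper":0.5},{"slide":[-42,9,0],"spin":1,"gripper":0.5},{"slide":[0,0,30],"spin":0,"gripper":0.5},{"slide":[0,0,0],"spin":0,"gripper":0.5},{"slide":[0,0,0],"spin":0,"gripper":0.5}])

```text
time_s: 8.38
position: [0.4713, -0.0167, 0.2325]
eef_rot: [0.001, 0.999, -0.033, -0.0]
force: [-1.0, -0.9, 0.2]
width: 0.0436
gripper_force: 0.0
```

Run:
```python
from h import *
c=snap("side","pics/s3.png"); s=r.read_state()
print(s["position"],s["force"],rot(s["eef_rot"]).round(3).tolist(),s["width"],s["joint_pos"])
```

```text
[ 0.47170698 -0.01686698  0.2327326 ] [ 0.27794054 -0.66977862 -0.08919094] [[0.998, -0.066, 0.0], [-0.066, -0.998, -0.002], [0.0, 0.002, -1.0]] 0.04332999254358662 [-1.03842424  0.18858362  1.13744881  2.01968631 -0.19554681  1.04989156
 -1.44670557]
```

Request:
jog_arm(commands=[{"slide":[0,0,27],"spin":0,"gripper":0.5},{"slide":[0,0,27],"spin":0,"gripper":0.5},{"slide":[0,0,0],"spin":0,"gripper":0.0},{"slide":[0,0,0],"spin":0,"gripper":0.0},{"slide":[0,0,0],"spin":0,"gripper":0.0},{"slide":[0,0,0],"spin":0,"gripper":0.0},{"slide":[0,0,0],"spin":0,"gripper":0.0},{"slide":[0,0,0],"spin":0,"gripper":0.0}], squeeze=20)

```text
time_s: 9.43
position: [0.4714, -0.0169, 0.1791]
eef_rot: [-0.0, 0.999, -0.033, 0.0]
force: [-1.2, -1.4, 6.8]
width: 0.001
gripper_force: 3.2
```

Run:
```python
from h import *
s=r.read_state()
print(s["position"],s["force"],s["width"],s["joint_pos"])
# arc rows: unit frame y,z ; tool x=(c,s of yaw), tool y = -unit y, tool z=-z
p=None
for t in np.linspace(0,1.55,21):
    q=np.array([-.198*np.cos(t)+.044*np.sin(t), .198*np.sin(t)+.044*np.cos(t)])
    if p is not None: print(round(t,2),(-(q-p)*1000).round(1))
    p=q
```

```text
[ 0.47143614 -0.01691614  0.17906339] [-1.20186117 -1.38297212  6.81076348] 0.0009521482213226194 [-0.94351386  0.28383889  1.07580026  2.08531322 -0.31006892  0.94112006
 -1.33547905]
0.08 [ -4.  -15.2]
0.16 [ -5.2 -14.8]
0.23 [ -6.3 -14.4]
0.31 [ -7.4 -13.9]
0.39 [ -8.4 -13.3]
0.46 [ -9.4 -12.6]
0.54 [-10.4 -11.8]
0.62 [-11.3 -10.9]
0.7 [-12.1 -10. ]
0.78 [-12.8  -9.1]
0.85 [-13.5  -8.1]
0.93 [-14.1  -7. ]
1.01 [-14.6  -5.9]
1.08 [-15.   -4.7]
1.16 [-15.3  -3.6]
1.24 [-15.5  -2.4]
1.32 [-15.7  -1.2]
1.4 [-15.7   0.1]
1.47 [-15.7   1.3]
1.55 [-15.5   2.5]
```

Run:
```python
from h import *
c=snap("side","pics/s4.png"); d=snap("top","pics/t4.png")
a=cv2.resize(c["image"][150:230,310:410,::-1],(500,400),interpolation=cv2.INTER_CUBIC)
b=cv2.resize(d["image"][220:300,290:350,::-1],(300,400),interpolation=cv2.INTER_CUBIC)
cv2.imwrite('pics/c4.png',np.hstack([a,b]))
for p in [(.471,-.0157,.178),(.471,-.0157,.159),(.518,-.0195,.178),(.423,-.013,.178)]: u,v=proj(c,p);print((u-310)*5,(v-150)*5)
```

```text
314.94904886376105 173.31994818075358
311.93870732419043 201.52599042231444
226.09233966975353 149.1134045973746
409.17490128327927 197.32834904174965
```

View pics/c4.png

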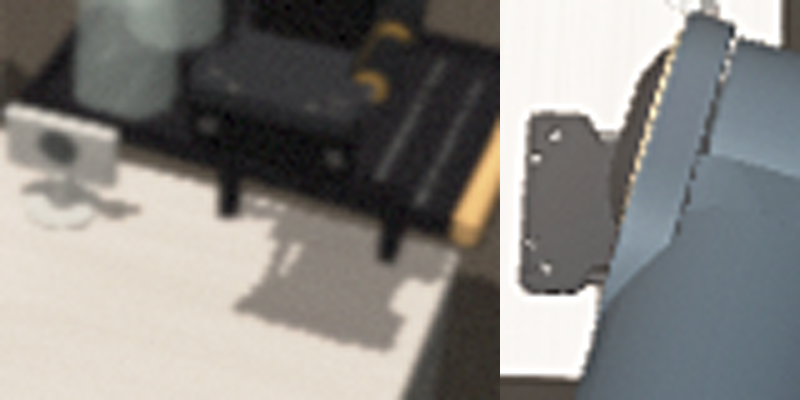

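Run:
```python
from h import *
c=cam('pics/s4.png')
for u,v in[(228,215),(390,260)]: print(ray(c,310+u/5,150+v/5,.138))
ims=[]
for f in('pics/s3.png','pics/s4.png'):
    i=cv2.imread(f)[145:215,315:410].astype(float)
    ims.append(cv2.resize(np.clip(255*(i/255)**.45,0,255).astype(np.uint8),(400,295),interpolation=cv2.INTER_CUBIC))
cv2.imwrite('pics/c5.png',np.hstack(ims))
s=r.read_state();print(s["width"],s["gripper_force"],s["force"],s["position"])
u,v=proj(c,s["position"]);print((u-315)*4.21,(v-145)*4.21)
```

```text
[ 0.51366122 -0.01477044  0.138     ]
[ 0.42720987 -0.00851073  0.138     ]
0.0005179017580900589 3.1549859046936035 [-0.1111296  -0.87993674  5.99728948] [ 0.47150529 -0.016922    0.17911794]
243.95014568798345 164.0999554092575
```

View pics/c5.png

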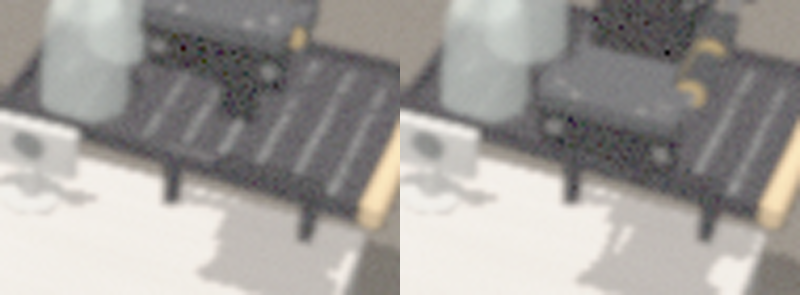

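Request:
jog_arm(commands=[{"slide":[0,0,-5],"spin":0,"gripper":0.0},{"slide":[0,0,0],"spin":0,"gripper":0.0}])

```text
time_s: 9.78
position: [0.4712, -0.0163, 0.1837]
eef_rot: [-0.0, 0.999, -0.033, 0.0]
force: [-0.3, 0.9, -0.4]
width: 0.0006
gripper_force: 0.0
```

Run:
```python
from h import *
s=r.read_state();print(s["width"],s["gripper_force"],s["force"],s["torque"],s["position"])
a=cv2.imread('pics/s3.png').astype(int)
c=snap("side","pics/s6.png"); 
b=cv2.imread('pics/s6.png').astype(int)
# panel-edge/feet shift check
print(abs(a-b)[185:290,265:400].mean())
c3=cam('pics/s3.png')
for n,p in(('s3tip',(.4717,-.0169,.2137)),('nowtip',np.array(s["position"])-[0,0,.019]),('now',s["position"])):
    u,v=proj(c3,p);print(n,(u-315)*4.21,(v-145)*4.21)
```

```text
0.0006369776329616458 0.0 [-0.31758829  0.91396566 -0.44202182] [-0.0448607   0.13049475 -0.02604825] [ 0.47115063 -0.01631345  0.18365063]
2.815261610817166
s3tip 248.40440212628295 119.02403774364113
nowtip 242.35001772578505 183.03810816395176
now 244.90443223011397 159.09431846929115
```

Request:
jog_arm(commands=[{"slide":[0,0,0],"spin":0,"gripper":0.5},{"slide":[0,0,0],"spin":0,"gripper":0.5},{"slide":[0,0,0],"spin":0,"gripper":0.5},{"slide":[0,0,0],"spin":0,"gripper":0.5},{"slide":[0,0,8],"spin":0,"gripper":0.5},{"slide":[0,0,8],"spin":0,"gripper":0.5},{"slide":[0,0,0],"spin":0,"gripper":0.5}])

```text
time_s: 10.7
position: [0.4703, -0.0166, 0.1665]
eef_rot: [0.0, 0.999, -0.033, -0.001]
force: [0.3, 0.4, 0.1]
width: 0.0426
gripper_force: 0.0
```

Run:
```python
from h import *
s=r.read_state();print(s["width"],s["gripper_force"],s["force"],s["torque"],s["position"])
```

```text
0.042609640229664236 0.0 [0.27842628 0.429753   0.13807264] [-0.0507356   0.16941483  0.03751452] [ 0.47029662 -0.01660455  0.16652576]
```

Request:
jog_arm(commands=[{"slide":[0,0,0],"spin":0,"gripper":0.25},{"slide":[0,0,0],"spin":0,"gripper":0.25},{"slide":[0,0,0],"spin":0,"gripper":0.12},{"slide":[0,0,0],"spin":0,"gripper":0.12},{"slide":[0,0,0],"spin":0,"gripper":0.12}], squeeze=8)

```text
time_s: 11.32
position: [0.471, -0.017, 0.1675]
eef_rot: [0.0, 0.999, -0.033, 0.0]
force: [-0.1, -0.9, 1.5]
width: 0.0116
gripper_force: 8.0
```

Request:
jog_arm(commands=[{"slide":[0,0,0],"spin":0,"gripper":0.05},{"slide":[0,0,0],"spin":0,"gripper":0.05},{"slide":[0,0,0],"spin":0,"gripper":0.05}])

```text
time_s: 11.7
position: [0.471, -0.017, 0.1675]
eef_rot: [0.0, 0.999, -0.033, 0.0]
force: [-0.2, -3.6, 0.6]
width: 0.0115
gripper_force: 8.0
```

Request:
jog_arm(commands=[{"slide":[0,0,0],"spin":0,"gripper":0.3},{"slide":[0,0,0],"spin":0,"gripper":0.3},{"slide":[0,0,5],"spin":0,"gripper":0.3},{"slide":[0,0,0],"spin":0,"gripper":0.3},{"slide":[0,0,0],"spin":0,"gripper":0.05},{"slide":[0,0,0],"spin":0,"gripper":0.05},{"slide":[0,0,0],"spin":0,"gripper":0.05},{"slide":[0,0,0],"spin":0,"gripper":0.05},{"slide":[0,0,0],"spin":0,"gripper":0.05}], squeeze=20)

```text
time_s: 12.82
position: [0.471, -0.017, 0.1625]
eef_rot: [0.0, 0.999, -0.033, 0.0]
force: [-0.8, -2.3, -0.0]
width: 0.0115
gripper_force: 20.0
```

Request:
jog_arm(commands=[{"slide":[0,-2,-7],"spin":0,"gripper":0.05},{"slide":[0,-2,-8],"spin":0,"gripper":0.05},{"slide":[0,-5,-15],"spin":0,"gripper":0.05},{"slide":[0,0,0],"spin":0,"gripper":0.05}])

```text
time_s: 13.32
position: [0.4717, -0.0078, 0.1934]
eef_rot: [-0.0, 0.999, -0.032, 0.0]
force: [-0.6, -4.8, 1.6]
width: 0.0109
gripper_force: 20.0
```

Run:
```python
from h import *
s=r.read_state();print(s["width"],s["gripper_force"],s["force"],s["torque"],s["position"],s["joint_pos"])
```

```text
0.010893342920500735 20.004083812236786 [-0.57223577 -4.79381339  1.59103235] [-1.2391793   0.34542008  0.03172383] [ 0.47168854 -0.00778553  0.19339786] [-0.98940415  0.25960756  1.09677717  2.06884585 -0.28098253  0.97043231
 -1.38085789]
```

Run:
```python
from h import *
c=snap("side","pics/s7.png")
i=c["image"][130:290,260:420,::-1].astype(float)
i=np.clip(255*(i/255)**.6,0,255).astype(np.uint8)
cv2.imwrite('pics/c7.png',cv2.resize(i,(600,600),interpolation=cv2.INTER_CUBIC))
```

```text
(no output)
```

View pics/c7.png

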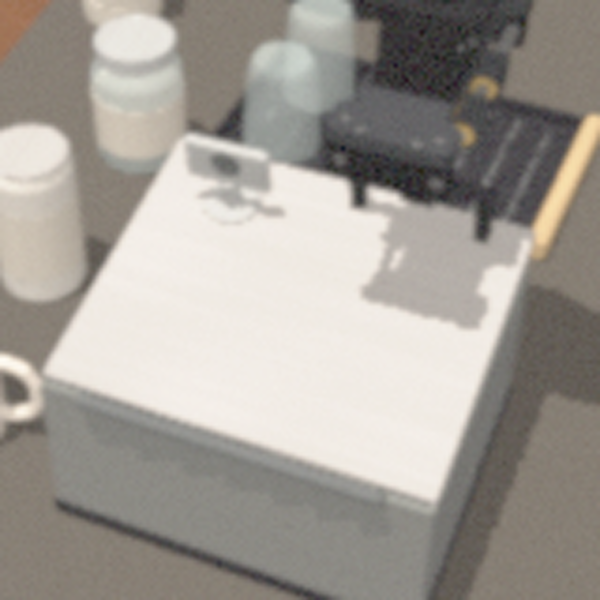

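Side picture: the panel's free corner by the key has risen from row ~175 to ~138, so it follows the grip. I'll continue along the arc.

Request:
jog_arm(commands=[{"slide":[0,-4,-14],"spin":0,"gripper":0.05},{"slide":[0,-6,-14],"spin":0,"gripper":0.05},{"slide":[0,-8,-13],"spin":0,"gripper":0.05},{"slide":[0,-9,-13],"spin":0,"gripper":0.05},{"slide":[0,-10,-12],"spin":0,"gripper":0.05},{"slide":[0,-11,-11],"spin":0,"gripper":0.05},{"slide":[0,0,0],"spin":0,"gripper":0.05}])

```text
time_s: 14.25
position: [0.475, 0.0423, 0.2699]
eef_rot: [-0.001, 1.0, -0.032, 0.0]
force: [0.9, 0.5, -1.2]
width: 0.0117
gripper_force: 20.0
```

```bash
cat > arc.py <<'E'
from h import *
s=r.read_state();p=s["position"];print(s["time_s"],s["width"],s["gripper_force"],s["force"],p,s["joint_pos"].round(2) if hasattr(s["joint_pos"],'round') else s["joint_pos"])
# bar ~ TCP + zoff; unit frame
Rz=R.from_euler('z',-.0622).as_matrix(); H=np.array([.5382,.1785,.134])
for zo in(0,.008,.016):
    q=Rz.T@(np.array(p)+[0,0,zo]-H); rad=np.hypot(q[1],q[2]); print(zo,'unit x',q[0],'rad',rad,'(want .2028) th',np.arctan2(q[2],-q[1])-np.arctan2(.044,.198))
E
python3 arc.py
```

```text
14.25 0.011727241915652916 19.99935507774353 [ 0.93003606  0.49457154 -1.19273297] [0.47495029 0.04225476 0.26991554] [-1.2   0.14  1.15  1.96 -0.14  1.13 -1.62]
0 unit x -0.054658410533203215 rad 0.19506097141251885 (want .2028) th 0.5522363837053301
0.008 unit x -0.054658410533203215 rad 0.20071729172317962 (want .2028) th 0.5808289531023058
0.016 unit x -0.054658410533203215 rad 0.2065286416577141 (want .2028) th 0.6078334995126264
```

Request:
jog_arm(commands=[{"slide":[0,-11,-11],"spin":0,"gripper":0.05},{"slide":[0,-12,-10],"spin":0,"gripper":0.05},{"slide":[0,-13,-9],"spin":0,"gripper":0.05},{"slide":[0,-13.5,-8],"spin":0,"gripper":0.05},{"slide":[0,-14,-7],"spin":0,"gripper":0.05},{"slide":[0,-14.5,-6],"spin":0,"gripper":0.05},{"slide":[0,-15,-4.7],"spin":0,"gripper":0.05},{"slide":[0,0,0],"spin":0,"gripper":0.05}])

```text
time_s: 15.25
position: [0.481, 0.1357, 0.323]
eef_rot: [-0.001, 0.999, -0.032, 0.001]
force: [8.2, 3.1, -16.5]
width: 0.0114
gripper_force: 20.0
```

```bash
python3 arc.py
```

```text
15.25 0.011364017053251 19.986594915390015 [  8.23208695   3.07081058 -16.45611792] [0.48102577 0.13569276 0.32296098] [-1.35  0.13  1.11  1.83 -0.12  1.25 -1.83]
0 unit x -0.05440277571606874 rad 0.19454547649262993 (want .2028) th 1.111945171836574
0.008 unit x -0.05440277571606874 rad 0.20232478370891008 (want .2028) th 1.1213511620429628
0.016 unit x -0.05440277571606874 rad 0.21012066481422065 (want .2028) th 1.1300599151595625
```

Request:
jog_arm(commands=[{"slide":[0,-15,-1.5],"spin":0,"gripper":0.05},{"slide":[0,-15,-1],"spin":0,"gripper":0.05},{"slide":[0,-15,-0.5],"spin":0,"gripper":0.05},{"slide":[0,-15,1],"spin":0,"gripper":0.05},{"slide":[0,-12,1.5],"spin":0,"gripper":0.05},{"slide":[0,0,0],"spin":0,"gripper":0.05}])

```text
time_s: 16.0
position: [0.4862, 0.2079, 0.3258]
eef_rot: [-0.001, 0.999, -0.032, 0.001]
force: [2.5, 1.8, 3.6]
width: 0.0109
gripper_force: 20.0
```

```bash
python3 arc.py
```

```text
16.0 0.010913652432954574 20.000373423099518 [2.52513128 1.84909169 3.63666354] [0.48615681 0.20790892 0.32579141] [-1.38  0.21  1.07  1.77 -0.2   1.27 -1.89]
0 unit x -0.05377060733873583 rad 0.1935614770326183 (want .2028) th 1.4874691727415426
0.008 unit x -0.05377060733873583 rad 0.2014912105997537 (want .2028) th 1.4821119313960418
0.016 unit x -0.05377060733873583 rad 0.20942628895833437 (want .2028) th 1.4771605242456929
```

Request:
jog_arm(commands=[{"slide":[0,-9,1.5],"spin":0,"gripper":0.05},{"slide":[0,-8,2],"spin":0,"gripper":0.05},{"slide":[0,0,0],"spin":0,"gripper":0.05},{"slide":[0,0,0],"spin":0,"gripper":0.3},{"slide":[0,0,0],"spin":0,"gripper":0.3},{"slide":[0,0,0],"spin":0,"gripper":0.3},{"slide":[0,0,-30],"spin":0,"gripper":0.3},{"slide":[0,0,-40],"spin":0,"gripper":0.3},{"slide":[0,0,-40],"spin":0,"gripper":0.3},{"slide":[0,0,0],"spin":0,"gripper":0.3}])

```text
time_s: 17.25
position: [0.488, 0.2219, 0.4346]
eef_rot: [-0.002, 0.999, -0.033, 0.002]
force: [0.0, 0.0, -0.3]
width: 0.026
gripper_force: 0.0
```

Run:
```python
from h import *
c=snap("side","pics/s8.png"); d=snap("top","pics/t8.png"); s=r.read_state();print(s["position"],s["joint_pos"])
a=cv2.resize(c["image"][100:290,245:435,::-1],(400,400),interpolation=cv2.INTER_CUBIC)
b=cv2.resize(d["image"][160:320,240:400,::-1],(400,400),interpolation=cv2.INTER_CUBIC)
cv2.imwrite('pics/c8.png',np.hstack([a,b]))
```

```text
[0.48630448 0.22181781 0.43152823] [-1.42038688  0.1700164   1.09200583  1.56737848 -0.15164834  1.49721086
 -1.95949499]
```

View pics/c8.png

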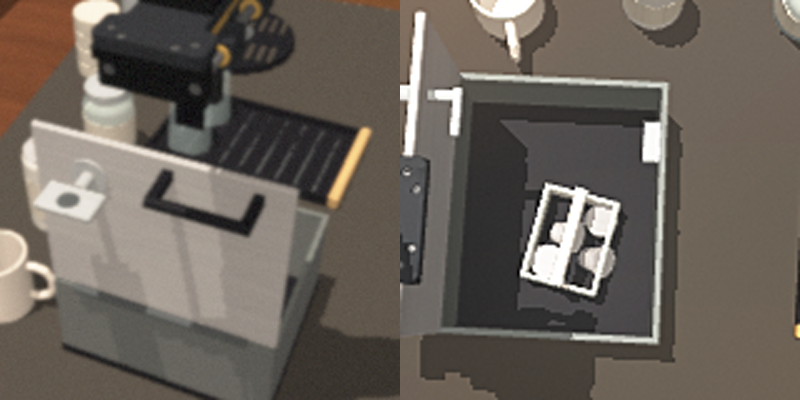

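Run:
```python
from h import *
c=cam('pics/t8.png'); d=cv2.imread('pics/t8.png')
f=lambda x,y,z: ray(c,240+(x-400)/2.5,160+y/2.5,z)
P=np.array([f(*p,.066) for p in[(545,184),(620,203),(598,297),(522,277)]])
print(P.round(4).tolist(),P.mean(0),[np.linalg.norm(P[i]-P[i-1]) for i in range(4)])
e=P[0]-P[3]+P[1]-P[2];print('yaw deg',np.degrees(np.arctan2(e[1],e[0])))
a,b=f(580,189,.105),f(563,287,.105);print('bar',a,b,(a+b)/2,np.degrees(np.arctan2(*(a-b)[[1,0]])),np.linalg.norm(a-b))
# refine white mask
g=cv2.cvtColor(d,cv2.COLOR_BGR2GRAY); m=(g[225:285,280:335]>150).astype(np.uint8); n,l,st,ce=cv2.connectedComponentsWithStats(m)
k=1+np.argmax(st[1:,4]); pts=np.argwhere(l==k)[:,::-1].astype(np.float32)+[280,225]; print(cv2.minAreaRect(pts.astype(np.float32)))
T=np.array([[.7048,-.2153],[.6865,-.3962],[.3769,-.3641],[.3973,-.1812]]); 
t=(T[0]-T[3]+T[1]-T[2]); print('tray yaw',np.degrees(np.arctan2(t[1],t[0])))
```

```text
[[0.5604, 0.0833, 0.066], [0.5388, 0.0043, 0.066], [0.4415, 0.0292, 0.066], [0.4634, 0.108, 0.066]] [0.50104197 0.05622109 0.066     ] [np.float64(0.10008063774605502), np.float64(0.08186263180156483), np.float64(0.10040038662572495), np.float64(0.08176973862148133)]
yaw deg -14.331196882443665
bar [0.54965151 0.04536316 0.105     ] [0.45127579 0.06380098 0.105     ] [0.50046365 0.05458207 0.105     ] -10.615364315063804 0.10008863967117082
((309.4811096191406, 255.0660400390625), (34.47749328613281, 40.521358489990234), 15.94539737701416)
tray yaw -6.123043606115098
```

Request:
jog_arm(commands=[{"slide":[9,55,0],"spin":0,"gripper":0.7},{"slide":[9,55,0],"spin":0,"gripper":0.7},{"slide":[8,55,0],"spin":0,"gripper":0.7},{"slide":[0,0,0],"spin":-10.6,"gripper":0.7},{"slide":[0,0,0],"spin":-10.6,"gripper":0.7},{"slide":[0,0,0],"spin":-10.6,"gripper":0.7},{"slide":[0,0,0],"spin":-10.6,"gripper":0.7},{"slide":[0,0,0],"spin":-10.6,"gripper":0.7},{"slide":[0,0,0],"spin":-10.6,"gripper":0.7},{"slide":[0,0,0],"spin":-10.6,"gripper":0.7},{"slide":[0,0,0],"spin":-10.6,"gripper":0.7}])

```text
time_s: 18.73
position: [0.5008, 0.0556, 0.4304]
eef_rot: [-0.001, 0.758, 0.652, -0.001]
force: [-0.5, 0.5, -0.2]
width: 0.061
gripper_force: 0.0
```

Request:
jog_arm(commands=[{"slide":[0,0,0],"spin":-10.6,"gripper":0.7},{"slide":[0,0,0],"spin":-10.6,"gripper":0.7},{"slide":[0,0,0],"spin":-10.6,"gripper":0.7},{"slide":[0,0,0],"spin":-10.6,"gripper":0.7},{"slide":[0,0,0],"spin":-10.6,"gripper":0.7},{"slide":[0,0,0],"spin":-10.6,"gripper":0.7},{"slide":[0,0,0],"spin":-10.6,"gripper":0.7},{"slide":[0,0,0],"spin":-10.6,"gripper":0.7},{"slide":[0,0,0],"spin":0,"gripper":0.7}])

```text
time_s: 19.85
position: [0.501, 0.0556, 0.4307]
eef_rot: [-0.001, 0.124, 0.992, -0.001]
force: [-0.2, 1.2, -0.0]
width: 0.061
gripper_force: 0.0
```

```bash
cat > to.py <<'E'
from h import *
import sys
s=r.read_state();p=np.array(s["position"]);M=rot(s["eef_rot"]);t=np.array([float(x) for x in sys.argv[1:4]])
print('slide',((t-p)@M*1000).round(1),'y-angle',np.degrees(np.arctan2(M[1,1],M[0,1])),p,s["joint_pos"].round(2),s["force"],s["width"])
E
python3 to.py .5005 .0555 .2
```

```text
slide [-1.000e-01  1.000e-01  2.307e+02] y-angle 75.70307219660607 [0.50104286 0.0556155  0.43069989] [-1.07  0.06  0.94  1.63 -0.05  1.49  1.2 ] [-0.15552977  1.24554607 -0.03247159] 0.06102258823773173
```

Request:
jog_arm(commands=[{"slide":[0,0,50],"spin":0,"gripper":0.5},{"slide":[0,0,50],"spin":0,"gripper":0.5},{"slide":[0,0,50],"spin":0,"gripper":0.5},{"slide":[0,0,50],"spin":0,"gripper":0.5},{"slide":[0,0,50],"spin":0,"gripper":0.5},{"slide":[0,0,0],"spin":0,"gripper":0.5},{"slide":[0,0,0],"spin":0,"gripper":0.5}])

```text
time_s: 20.72
position: [0.5028, 0.0554, 0.1835]
eef_rot: [0.001, 0.124, 0.992, 0.0]
force: [0.3, -0.4, 0.0]
width: 0.0435
gripper_force: 0.0
```

```bash
python3 to.py .5005 .0555 .091
```

```text
slide [ 2.4 -0.5 92.5] y-angle 75.73552445694848 [0.50282057 0.05541686 0.18346196] [-0.92  0.3   0.9   2.01 -0.29  0.96  1.44] [ 0.28689281 -0.36897284  0.03922991] 0.043548805953223746
```

Request:
jog_arm(commands=[{"slide":[2,0,35],"spin":0,"gripper":0.5},{"slide":[0,0,35],"spin":0,"gripper":0.5},{"slide":[0,0,22],"spin":0,"gripper":0.5},{"slide":[0,0,0],"spin":0,"gripper":0.5},{"slide":[0,0,0],"spin":0,"gripper":0.05},{"slide":[0,0,0],"spin":0,"gripper":0.05},{"slide":[0,0,0],"spin":0,"gripper":0.05},{"slide":[0,0,0],"spin":0,"gripper":0.05},{"slide":[0,0,0],"spin":0,"gripper":0.05},{"slide":[0,0,0],"spin":0,"gripper":0.05}], squeeze=20)

```text
time_s: 21.98
position: [0.4998, 0.0565, 0.0902]
eef_rot: [-0.0, 0.123, 0.992, 0.0]
force: [-1.6, 1.6, 2.2]
width: 0.0114
gripper_force: 19.9
```

```bash
python3 to.py .5005 .0555 .3
```

```text
slide [  -0.8   -0.7 -209.8] y-angle 75.84952490398001 [0.49984059 0.05654337 0.09022636] [-0.81  0.44  0.79  2.09 -0.45  0.78  1.58] [-1.59796713  1.5938584   2.18104596] 0.011367746418500939
```

Request:
jog_arm(commands=[{"slide":[0,0,-8],"spin":0,"gripper":0.05},{"slide":[0,0,-15],"spin":0,"gripper":0.05},{"slide":[0,0,-25],"spin":0,"gripper":0.05},{"slide":[0,0,-30],"spin":0,"gripper":0.05},{"slide":[0,0,-30],"spin":0,"gripper":0.05},{"slide":[0,0,-30],"spin":0,"gripper":0.05},{"slide":[0,0,-30],"spin":0,"gripper":0.05},{"slide":[0,0,-12],"spin":0,"gripper":0.05},{"slide":[0,0,0],"spin":0,"gripper":0.05}], squeeze=30)

```text
time_s: 23.1
position: [0.4999, 0.0559, 0.2705]
eef_rot: [0.0, 0.123, 0.992, 0.001]
force: [-0.3, 0.2, -3.3]
width: 0.0117
gripper_force: 29.9
```

```bash
python3 - <<'E'
import numpy as np
C=np.array([.5414,-.2892]); t=np.radians(-6.1)
# wooden strip length in the outline: 309 vs 300 mm -> shift centre +4 mm in x
C=C+.004*np.array([np.cos(t),np.sin(t)]); print(C+ -.06*np.array([np.cos(t),np.sin(t)]))
E
python3 to.py .4855 -.283 .27
```

```text
[ 0.48571708 -0.28324921]
slide [-6.900e+01 -3.322e+02  2.000e-01] y-angle 75.82542449811746 [0.49993237 0.05593794 0.27052948] [-1.02  0.18  0.96  1.9  -0.16  1.14  1.32] [-0.27221949  0.16077602 -3.26404274] 0.011703429607243984
```

Request:
jog_arm(commands=[{"slide":[-4,-18,0],"spin":0,"gripper":0.05},{"slide":[-7,-34,0],"spin":0,"gripper":0.05},{"slide":[-9,-42,0],"spin":0,"gripper":0.05},{"slide":[-9,-42,0],"spin":0,"gripper":0.05},{"slide":[-9,-42,0],"spin":0,"gripper":0.05},{"slide":[-9,-42,0],"spin":0,"gripper":0.05},{"slide":[-9,-42,0],"spin":0,"gripper":0.05},{"slide":[-8,-38,0],"spin":0,"gripper":0.05},{"slide":[-4,-20,0],"spin":0,"gripper":0.05},{"slide":[-1,-12,0],"spin":-4,"gripper":0.05},{"slide":[0,0,0],"spin":-4,"gripper":0.05},{"slide":[0,0,0],"spin":0,"gripper":0.05}])

```text
time_s: 24.6
position: [0.4839, -0.2838, 0.269]
eef_rot: [-0.001, 0.055, 0.998, 0.0]
force: [-0.7, -0.1, -2.9]
width: 0.0117
gripper_force: 29.9
```

```bash
python3 to.py .4857 -.283 .092
python3 - <<'E'
from h import *
c=snap("side","pics/s9.png"); d=snap("top","pics/t9.png")
a=cv2.resize(c["image"][80:270,270:460,::-1],(400,400),interpolation=cv2.INTER_CUBIC)
b=cv2.resize(d["image"][160:320,360:520,::-1],(400,400),interpolation=cv2.INTER_CUBIC)
cv2.imwrite('pics/c9.png',np.hstack([a,b]))
E
```

```text
slide [ -2.1   1.  177. ] y-angle 83.65817007926152 [ 0.48392684 -0.28380779  0.26899973] [-0.3   0.34  0.99  1.78 -0.3   1.19  2.23] [-0.7032066  -0.10785425 -2.86911678] 0.011676774542467142
```

Request:
jog_arm(commands=[{"slide":[-1,0,20],"spin":0,"gripper":0.05},{"slide":[0,0,30],"spin":0,"gripper":0.05},{"slide":[0,0,30],"spin":0,"gripper":0.05},{"slide":[0,0,30],"spin":0,"gripper":0.05},{"slide":[0,0,30],"spin":0,"gripper":0.05},{"slide":[0,0,20],"spin":0,"gripper":0.05},{"slide":[0,0,10],"spin":0,"gripper":0.05},{"slide":[0,0,4],"spin":0,"gripper":0.05},{"slide":[0,0,0],"spin":0,"gripper":0.05},{"slide":[0,0,0],"spin":0,"gripper":0.05}])

```text
time_s: 25.95
position: [0.487, -0.2832, 0.0969]
eef_rot: [0.001, 0.054, 0.999, -0.0]
force: [0.6, -1.2, -2.7]
width: 0.0117
gripper_force: 29.9
```

```bash
python3 to.py .4857 -.283 .0902
```

```text
slide [1.3 0.  6.7] y-angle 83.83203113332254 [ 0.48702314 -0.28315244  0.09688205] [-0.16  0.54  0.83  1.96 -0.52  0.87  2.41] [ 0.61090003 -1.19428986 -2.67782844] 0.01171204621923831
```

Request:
jog_arm(commands=[{"slide":[0,0,3],"spin":0,"gripper":0.05},{"slide":[0,0,2],"spin":0,"gripper":0.05},{"slide":[0,0,1.5],"spin":0,"gripper":0.05},{"slide":[0,0,0],"spin":0,"gripper":0.05},{"slide":[0,0,0],"spin":0,"gripper":0.05}])

```text
time_s: 26.58
position: [0.4865, -0.2824, 0.0902]
eef_rot: [-0.0, 0.054, 0.999, 0.001]
force: [-2.2, 3.5, 5.6]
width: 0.0116
gripper_force: 29.9
```

```bash
python3 to.py .4857 -.283 .0902
```

```text
slide [ 0.7 -0.7  0. ] y-angle 83.83533574150573 [ 0.4864545  -0.28241573  0.09021493] [-0.15  0.55  0.82  1.96 -0.53  0.86  2.42] [-2.18264203  3.48043743  5.56237769] 0.011602095355437797
```

Contact is made (+5.6 N, tub resting). Releasing and retreating straight up.

Request:
jog_arm(commands=[{"slide":[0,0,0],"spin":0,"gripper":0.4},{"slide":[0,0,0],"spin":0,"gripper":0.4},{"slide":[0,0,0],"spin":0,"gripper":0.4},{"slide":[0,0,0],"spin":0,"gripper":0.4},{"slide":[0,0,-15],"spin":0,"gripper":0.4},{"slide":[0,0,-40],"spin":0,"gripper":0.4},{"slide":[0,0,-40],"spin":0,"gripper":0.4},{"slide":[0,0,-40],"spin":0,"gripper":0.4},{"slide":[0,0,-40],"spin":0,"gripper":0.4},{"slide":[0,0,0],"spin":0,"gripper":0.4},{"slide":[0,0,0],"spin":0,"gripper":0.4}])

```text
time_s: 27.95
position: [0.4862, -0.2825, 0.2645]
eef_rot: [-0.0, 0.054, 0.999, 0.0]
force: [0.5, 0.3, -0.1]
width: 0.0348
gripper_force: 0.0
```

```bash
python3 to.py .4857 -.283 .0902
python3 - <<'E'
from h import *
c=snap("side","pics/s10.png"); d=snap("top","pics/t10.png")
a=cv2.resize(c["image"][80:270,270:460,::-1],(400,400),interpolation=cv2.INTER_CUBIC)
b=cv2.resize(d["image"][160:320,360:520,::-1],(400,400),interpolation=cv2.INTER_CUBIC)
cv2.imwrite('pics/c10.png',np.hstack([a,b]))
E
```

```text
slide [  0.4  -0.7 174.3] y-angle 83.83142560171413 [ 0.48617565 -0.28250757  0.26453659] [-0.31  0.35  0.99  1.78 -0.31  1.18  2.24] [ 0.51453826  0.27797461 -0.06111222] 0.03481453819049637
```

View pics/c10.png

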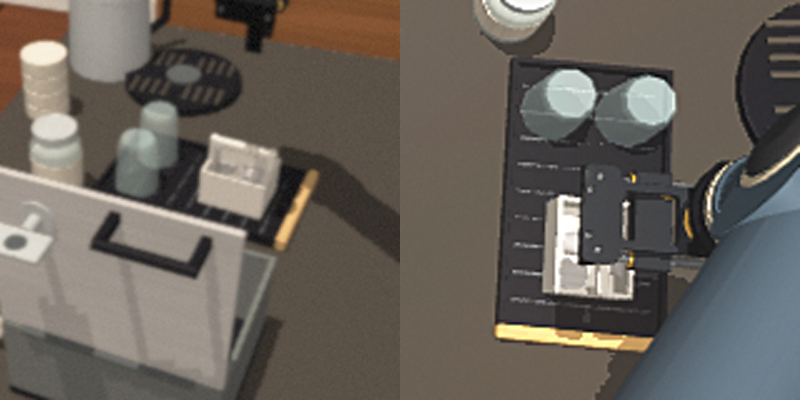

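The side view (left) shows the tub standing flat in the free half of the tray at about (238,180). The glasses are undisturbed at (137,165) and (158,135), the panel is upright with the key turned, and the gripper is clear.

```bash
python3 -c "
from station import r
print(r.hand_in())"
```

```text
the job is handed in; nothing more can be done
None
```

I turned the key, opened the panel to about upright and left it open, and set the tub down in the free half of the drip tray. The glasses look unmoved, and I handed the job in at about 28 s; no verdict was returned.

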